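# Tare the kitchen scale under the blue bowl

### The arm

A 6-joint arm with a two-finger parallel gripper is mounted at the origin on the work surface. World frame = base frame: x ahead of the robot, y to its left, z up, the work surface at z = 0. Lengths are in m, angles in degrees, forces in N, time in s.
With the tool pointing down it reaches from about 0.35 to 0.875 m from the base axis. Payload 4.2 kg.
Tool frame: the origin (TCP) lies between the finger pads; the fingertips stand 11 mm ahead of it and the grasp point (between the pads) lies 8 mm behind it; z points along the fingers, y is the direction in which the jaws open and shut (so a half turn about z gives the same grasp; the last joint's range is limited). The gripper opens to 87 mm and grips with 3 to 60 N. Pads are 19 mm wide; open, the fingers measure 117 mm over their backs; the gripper's body (75 mm by 190 mm) begins 51 mm behind the grasp point.
Start: joints at [87.869, 22.042, 0.453, 0, -68.411, -14.817], TCP at [0.182, 0.598, 0.234] pointing down, gripper open.
Joint ranges: [-179.83, 179.83], [-69.29, 118.12], [-61.27, 80.66], [-181.25, 117.63], [-171.15, -9.14], [-177.46, 177.46]. Speed limits (degrees/s): [159.86, 159.86, 180, 180, 180, 180].

### API

Orientations are given as a 3x3 rotation matrix whose columns are the frame's x, y, z axes.
In Python, from station import sense, capture, get_calibration, finish_job, search_frame, cut_out gives the robot as it stands.
- The arm moves only by the tool arm_command, never from a script. Its argument "rows" is a list of rows, each an object with "fingers": the opening in per cent of the stroke, from 0 (shut) to 100 (fully open); "travel": the shift along the tool's x, y, z in cm, a list of three; "roll": the turn about the tool's z in degrees. A call has 1 to 10 rows; each row is the pose to reach, as a shift and turn from the pose commanded when the call began, along the tool's axes at that moment; what a row does not reach only later rows make up. A row lasts 1/10 s, in which the tool goes at most 50 mm and 8.59 degrees, less where a joint would pass 70% of its speed; a pose out of reach is approached as far as the arm can. A call with a gripper value outside its range is refused whole. The fingers move at their own pace and stop on an object; the grip force is fixed at half the most. Time passes only in rows, so rows that repeat a pose let the fingers close. It gives the time, the measured TCP pose, the force and the opening at its end, in the units of the state.
- sense(): the state, without advancing time (a new reading comes with each control period).
- capture(name): name is "scene" or "top"; returns (picture, depth): 480x640x3 uint8, red, green, blue; 480x640 float32, m along the optical axis (not along the pixel's ray), 0 where there is no reading.
- get_calibration(name): a dict with "fov_y" (degrees; the focal length in pixels is half the picture's height over the tangent of half this angle, whatever the lens; pixels are square), "cx", "cy" (the principal point, pixels), "origin" and "attitude" of the camera in the world. Camera axes: x right, y down, z forward; pixel columns grow to the right and rows downward; lengths in m; the calibration is good to about 2 mm. A picture is of the moment at which its call begins. get_calibration takes no time and is no camera call.
- finish_job(): hands the job in, once; it reports no verdict.
Trained networks look in the newest picture that a camera, given by its name, has taken for a name from the list of things; names that differ only in an ending like _2 or _b are one class to them, and where a whole thing is asked for, a point or a joint stands for the part that bears it (a point fixed in the world has none). Each returns a list of dicts, best first, with "p" (0 to 1); they miss things now and then, are a little off and sometimes report something else, mostly with a low value. They report only what shows in the picture. A call takes as long as a camera call. They do not tell look-alikes from the thing itself.
- search_frame(camera, label): "position" ([x, y, z] in m, in world coordinates, good to about 4 mm: the middle of the surface that is visible of it).
- cut_out(camera, label): "mask" (480x640 bool, what is visible of it).
The state is a dict: "time_s": time; "joints": joint angles; "joint_velocities": joint speeds; "effort": joint torques, N m; "tcp_pos": TCP position; "ee_rot": TCP orientation; "wrist_force": force on the tool from outside, world axes, zero at the start; "moment": the same for the moment, N m; "gripper_width": opening from 0.0 (shut) to 1.0 (fully open).
Only numpy, scipy, OpenCV 4.12 (cv2) and the standard library are available. Lean on these libraries where they do the work, as an engineer would, in place of code of your own. Each camera call takes 0.05 s, during which the arm holds its last target. There are 200 camera calls.

### The job

Two identical cream kitchen scales stand on the jumble-sale table, one with a blue bowl on its pan and one with a white bowl. Tare the scale that carries the blue bowl: turn the black knob on its dial until the pointer is on the red zero mark, then let go. Leave the blue bowl standing on its pan and leave the other scale's pointer as it is.

Things in the scene. Friction and masses are not known exactly. Their poses are not given: they have to be found in the camera images.
- knob (a point): On the axis of the knob on the scale with the BLUE bowl, 88 mm above the table. Black upright bar 44 mm long, 14 mm thick, 62 to 100 mm above the table, on a grey foot 40 mm across, top at 64 mm; a low pointer blade reaches 44 mm from the axis. The frame turns with the knob: x along the bar to the pointer (white line on top), z up; pinch from above across y. Scale: cream, fixed, 250 x 150 mm.
- tare (a joint): Angle of that knob, rad: 0 with the pointer on the zero mark, growing clockwise seen from above, stops at +-2.4. It starts at 0.65 to 1.35: turn it anticlockwise by that. Friction of 0.05 N m holds it anywhere; no spring or click. Zero mark: red bar 15 x 7 mm on the rim of the flat white dial (112 mm across, 57 mm above the table), on the side away from the pan; other marks are thin, black.
- blue_bowl: Loose blue ceramic bowl, 100 mm across, 36 mm high, rim 121 mm above the table, standing on the steel pan (130 mm across, top 85 mm above the table, its centre 140 mm from the knob's axis) of the scale to be tared. Origin at the centre of its underside, z up. It stays there.
- other_pointer (a point): Tip of the pointer blade of the other, identical scale (with the white bowl), 44 mm from that knob's axis, 60 mm above the table; its x axis points outwards along the pointer. To be left as it is.
Mind the look-alikes: they are no part of the job. Leave any brown or green look-alike of the blue_bowl alone.

How it is judged:
By the outcome, as a careful person would: the job done as asked, in the order asked, and still so for the second after the job is handed in, with the robot touching nothing.
It also fails if it takes over 34 s, if anything falls off the work surface, if the arm or the gripper's body presses on something with over 40 N, if the wrist force passes 120 N, or if a joint passes its speed limit or range.

## Working session

There is one attempt and no reset: what is moved stays moved. The work goes in short steps, Python scripts to look and compute and a tool call to move; the robot and the scene stay as the last step left them, time stands still between calls to the robot, and variables do not carry over. Pictures are saved under pics/ and viewed, about 8 in all and at most 12, crops included, and the job is handed in when it is done.

Besides the shell and the picture viewer there is one more tool, called after "Request:" by a JSON object that holds its "api" and its "payload". arm_command: Moves the arm, as the interface text tells. Its arguments: {"type":"object","properties":{"rows":{"type":"array","items":{"type":"object","properties":{"fingers":{"type":"number"},"travel":{"type":"array","items":{"type":"number"}},"roll":{"type":"number"}}}}},"required":["rows"]}

```bash
mkdir -p pics; cat > h.py <<'E'
import numpy as np, cv2
from station import *
def cal(n):
    c=get_calibration(n); f=240/np.tan(np.radians(c["fov_y"]/2)); return f,c["cx"],c["cy"],np.array(c["origin"]),np.array(c["attitude"])
def proj(n,P):
    f,cx,cy,o,R=cal(n); q=(np.atleast_2d(P)-o)@R; return np.c_[f*q[:,0]/q[:,2]+cx,f*q[:,1]/q[:,2]+cy]
def onplane(n,uv,z):
    f,cx,cy,o,R=cal(n); uv=np.atleast_2d(uv); d=np.c_[(uv[:,0]-cx)/f,(uv[:,1]-cy)/f,np.ones(len(uv))]@R.T
    return o+d*((z-o[2])/d[:,2])[:,None]
def save(n,img): cv2.imwrite("pics/"+n,img[:,:,::-1])
E
python3 - <<'E'
from h import *
for n in("top","scene"):
    p,d=capture(n); save(n+"1.png",p); np.save(n+"1.npy",p); print(n,get_calibration(n))
    for l in("knob","blue_bowl","other_pointer","tare"):
        print(l,[(round(r["p"],2),np.round(r["position"],3),proj(n,r["position"])[0].round()) for r in search_frame(n,l)])
s=sense(); print(s["tcp_pos"],s["ee_rot"],s["time_s"])
E
```

```text
top {'fov_y': 56.05922193334387, 'cx': 313.68787408544614, 'cy': 239.5709740653183, 'origin': array([0.3475814 , 0.05230804, 0.98132604]), 'attitude': array([[ 2.28465639e-02, -9.91913820e-01,  1.24839934e-01],
       [-9.99734887e-01, -2.30251265e-02,  1.25419693e-05],
       [ 2.86201473e-03, -1.24807124e-01, -9.92176895e-01]])}
knob [(0.59, array([0.55 , 0.185, 0.086]), array([249., 194.]))]
blue_bowl [(0.83, array([0.444, 0.398, 0.021]), array([152., 247.])), (0.77, array([0.259, 0.243, 0.017]), array([220., 337.])), (0.65, array([0.417, 0.176, 0.108]), array([250., 259.])), (0.58, array([0.451, 0.003, 0.016]), array([336., 248.]))]
other_pointer [(0.87, array([ 0.622, -0.203,  0.08 ]), array([440., 165.]))]
tare [(0.6, array([0.55 , 0.187, 0.083]), array([248., 195.])), (0.47, array([ 0.621, -0.202,  0.08 ]), array([439., 166.]))]
scene {'fov_y': 43.62102062443238, 'cx': 326.0648371509147, 'cy': 234.86368046910897, 'origin': array([0.87610929, 0.87203836, 0.71252877]), 'attitude': array([[-0.90621757,  0.22238458, -0.3596037 ],
       [ 0.42226201,  0.51937424, -0.74293014],
       [ 0.0215527 , -0.82510333, -0.56457062]])}
knob [(0.55, array([0.555, 0.196, 0.082]), array([321., 295.]))]
blue_bowl [(0.91, array([0.251, 0.23 , 0.023]), array([480., 288.])), (0.87, array([ 0.446, -0.007,  0.024]), array([328., 243.])), (0.8, array([0.428, 0.379, 0.023]), array([446., 375.])), (0.76, array([0.405, 0.156, 0.112]), array([390., 246.])), (0.35, array([ 0.628, -0.193,  0.08 ]), array([210., 193.]))]
other_pointer [(0.88, array([ 0.629, -0.191,  0.082]), array([210., 193.]))]
tare [(0.91, array([0.561, 0.199, 0.075]), array([318., 300.]))]
[0.18215913 0.59780837 0.23350921] [[ 9.56545271e-01 -2.91583846e-01 -7.05916096e-05]
 [-2.91583852e-01 -9.56545269e-01 -8.06700257e-05]
 [-4.40019938e-05  9.77479050e-05 -9.99999994e-01]] 0.5
```

View pics/top1.png

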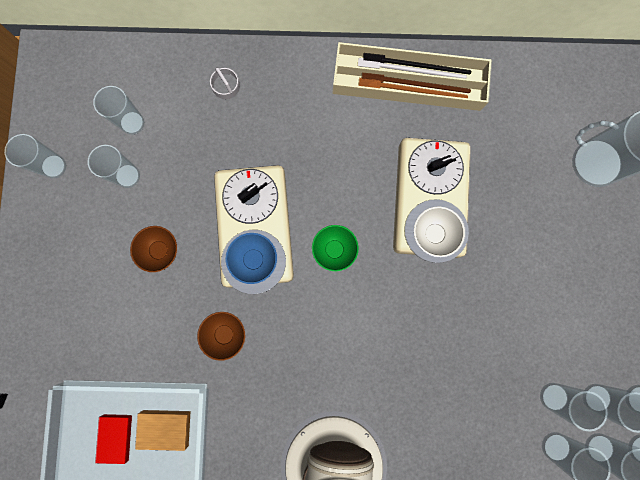

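View pics/scene1.png

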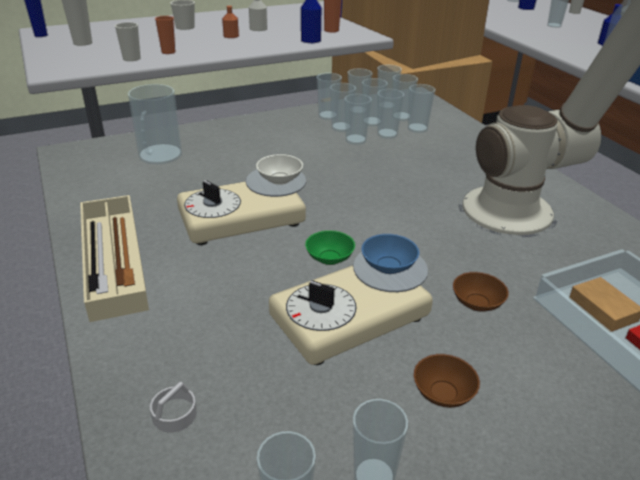

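Two candidates. The knob at top pixel (249,194) is on the scale with the blue bowl (251,259), so it is the one to tare. The knob at (437,166) belongs to the white-bowl scale and is not to be touched. I'll measure the dial and confirm in a crop.

```bash
cat > dial.py <<'E'
from h import *
def hue(p): return cv2.cvtColor(p,cv2.COLOR_RGB2HSV)
def rect(p,c,x=0.0):  # rectified plan at z: 0.25 mm/px, up = +x world, left = +y
    def warp(z):
        w=np.array([[c[0]+.07,c[1]+.07,z],[c[0]+.07,c[1]-.07,z],[c[0]-.07,c[1]-.07,z],[c[0]-.07,c[1]+.07,z]])
        M=cv2.getPerspectiveTransform(proj("top",w).astype(np.float32),np.float32([[0,0],[560,0],[560,560],[0,560]]))
        return cv2.warpPerspective(p,M,(560,560),flags=cv2.INTER_CUBIC)
    return warp(.057),warp(.100)
def xy(c,u,v): return np.array([c[0]+.07-v*.00025,c[1]+.07-u*.00025])
E
python3 - <<'E'
from dial import *
p=np.load("top1.npy"); c=np.array([.553,.188]); a,b=rect(p,c)
h=hue(a); red=((h[...,0]<8)|(h[...,0]>172))&(h[...,1]>120)&(h[...,2]>90)
v,u=np.nonzero(red); r=xy(c,u.mean(),v.mean()); print("red",r,len(u))
white=((h[...,1]<40)&(h[...,2]>170)).astype(np.uint8)
n,l,s,_=cv2.connectedComponentsWithStats(cv2.morphologyEx(white,cv2.MORPH_OPEN,np.ones((5,5))))
k=1+s[1:,4].argmax(); cn=max(cv2.findContours((l==k).astype(np.uint8),0,2)[0],key=cv2.contourArea)
e=cv2.fitEllipse(cv2.convexHull(cn)); print("dial",e,xy(c,*e[0]))
m=onplane("top",proj("top",[.55,.187,.09]),.1)
print("bowl dir"); save("crop1.png",np.hstack([a,b])[:, :][::1,::1].__getitem__((slice(None),slice(None))) if 0 else cv2.resize(np.hstack([a,b]),(800,400)))
E
```

```text
red [0.60013394 0.19366985] 1622
dial ((279.0890197753906, 278.0498352050781), (444.5943908691406, 445.994140625), 115.99261474609375) [0.55348754 0.18822775]
bowl dir
```

View pics/crop1.png

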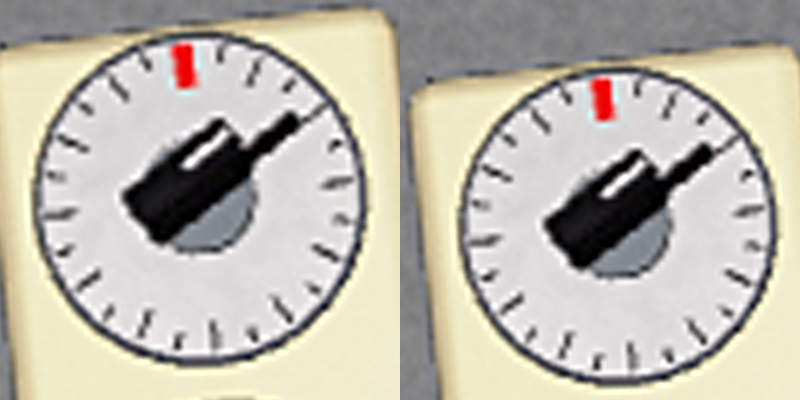

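The crop confirms the blue-bowl scale's dial: centre (199,198), red zero mark (184,65), pointer tip (297,120), about 58° clockwise of zero. Next I refine the pointer angle and work out the move.

```bash
cat >> dial.py <<'E'
def pointer(p,c,r0=.027,r1=.0415):
    a,_=rect(p,c); g=a.max(2).astype(float); U,V=np.meshgrid(np.arange(560),np.arange(560))
    X=.07-V*.00025; Y=.07-U*.00025; R=np.hypot(X,Y); T=np.arctan2(Y,X)
    h=hue(a); red=((h[...,0]<8)|(h[...,0]>172))&(h[...,1]>120)&(h[...,2]>90)&(R<.06)
    ring=(R>r0)&(R<r1)&(g<90); rd=np.degrees(np.arctan2(Y[red].mean(),X[red].mean()))
    return rd,np.degrees(np.arctan2(Y[ring].mean(),X[ring].mean())),ring.sum(),red.sum()
E
python3 - <<'E'
from dial import *
p=np.load("top1.npy"); c=np.array([.5535,.1882]); print(pointer(p,c))
o=np.array([.621,-.203]); print("other",pointer(p,o))
for z in(.062,.1):pass
s=sense(); R=np.array(s["ee_rot"]); print((R.T@(np.array([.5535,.1882,.20])-s["tcp_pos"]))*100)
E
```

```text
(np.float64(6.673025834025575), np.float64(-48.06110201802814), np.int64(1524), np.int64(1628))
other (np.float64(-1.537811424205849), np.float64(-50.929390039983375), np.int64(2915), np.int64(1785))
[47.46410139 28.35286739  3.35160443]
```

Request:
{"api": "arm_command", "payload": {"rows": [{"fingers":100,"travel":[4.7,2.8,0],"roll":4},{"fingers":100,"travel":[9.4,5.6,0],"roll":8},{"fingers":100,"travel":[13,8,0],"roll":12},{"fingers":100,"travel":[17,10.4,0],"roll":16},{"fingers":100,"travel":[21.3,12.8,0.5],"roll":20},{"fingers":100,"travel":[25.6,15.2,1],"roll":24},{"fingers":100,"travel":[30,18,1.5],"roll":28},{"fingers":100,"travel":[34.3,20.4,2],"roll":32},{"fingers":100,"travel":[38.6,23,2.5],"roll":33},{"fingers":100,"travel":[43,25.6,3],"roll":33}]}}

```text
time_s: 1.5
tcp_pos: [0.5175, 0.2287, 0.2041]
ee_rot: [[0.643, -0.765, 0.001], [-0.765, -0.643, 0.0], [0.0, -0.001, -1.0]]
wrist_force: [-0.3, 1.1, 0.3]
gripper_width: 1.001
```

Request:
{"api": "arm_command", "payload": {"rows": [{"fingers":60,"travel":[0,0,0],"roll":0},{"fingers":60,"travel":[0,0,0],"roll":0}]}}

```text
time_s: 1.7
tcp_pos: [0.5169, 0.2292, 0.2036]
ee_rot: [[0.641, -0.767, -0.001], [-0.767, -0.641, -0.0], [-0.0, 0.001, -1.0]]
wrist_force: [-0.5, -0.2, -0.5]
gripper_width: 0.892
```

```bash
python3 - <<'E'
from h import *
s=sense(); R=np.array(s["ee_rot"]); print(s["time_s"],s["tcp_pos"],"yaw",np.degrees(np.arctan2(R[1,0],R[0,0])),s["gripper_width"])
print((R.T@(np.array([.5535,.1882,.08])-s["tcp_pos"]))*100)
E
```

```text
1.7 [0.51688301 0.22921721 0.20360213] yaw -50.1072175792364 0.891532066043019
[ 5.49721422 -0.18547947 12.35933918]
```

Request:
{"api": "arm_command", "payload": {"rows": [{"fingers":60,"travel":[3,-0.1,0],"roll":0},{"fingers":60,"travel":[5.5,-0.2,0],"roll":0},{"fingers":60,"travel":[5.5,-0.2,3],"roll":0},{"fingers":60,"travel":[5.5,-0.2,6],"roll":0},{"fingers":60,"travel":[5.5,-0.2,8],"roll":0},{"fingers":60,"travel":[5.5,-0.2,8],"roll":0}]}}

```text
time_s: 2.3
tcp_pos: [0.5507, 0.19, 0.1212]
ee_rot: [[0.645, -0.764, -0.006], [-0.764, -0.645, -0.003], [-0.001, 0.006, -1.0]]
wrist_force: [0.2, -0.1, -0.2]
gripper_width: 0.599
```

```bash
python3 - <<'E'
from h import *
s=sense(); R=np.array(s["ee_rot"]); print(s["time_s"],s["tcp_pos"],"yaw",np.degrees(np.arctan2(R[1,0],R[0,0])),s["gripper_width"])
print((R.T@(np.array([.5535,.1882,.08])-s["tcp_pos"]))*100)
p,d=capture("scene"); save("s2.png",cv2.resize(p[180:380,220:480],None,fx=3,fy=3))
E
```

```text
2.3 [0.55074001 0.1899604  0.1211795 ] yaw -49.84959896767133 0.5985671974356671
[ 0.31832076 -0.12319727  4.11681567]
```

View pics/s2.png

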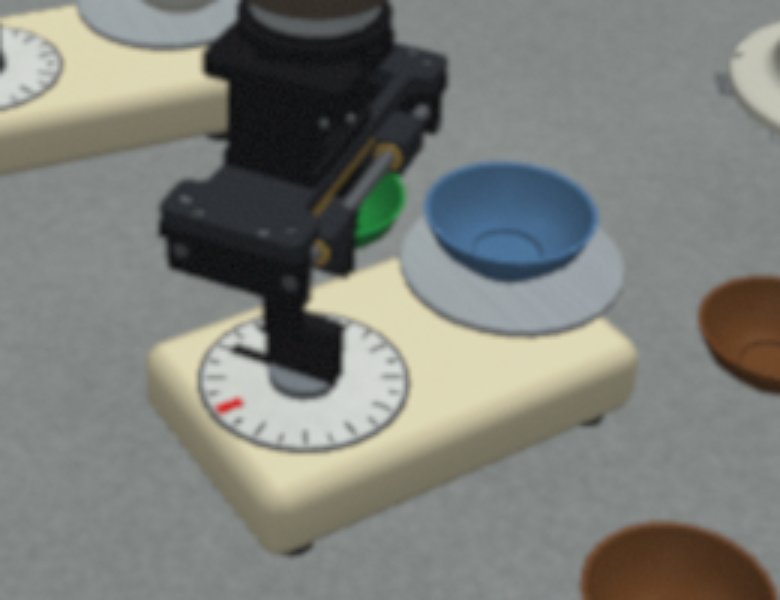

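The view shows the gripper over the knob, its fingers either side of the bar at about (300,345). The blue bowl at (510,220) is well clear. I descend and close.

Request:
{"api": "arm_command", "payload": {"rows": [{"fingers":60,"travel":[0.3,-0.1,2],"roll":0},{"fingers":60,"travel":[0.3,-0.1,3.9],"roll":0},{"fingers":60,"travel":[0.3,-0.1,3.9],"roll":0},{"fingers":30,"travel":[0.3,-0.1,3.9],"roll":0},{"fingers":22,"travel":[0.3,-0.1,3.9],"roll":0},{"fingers":10,"travel":[0.3,-0.1,3.9],"roll":0},{"fingers":5,"travel":[0.3,-0.1,3.9],"roll":0},{"fingers":5,"travel":[0.3,-0.1,3.9],"roll":0},{"fingers":5,"travel":[0.3,-0.1,3.9],"roll":0}]}}

```text
time_s: 3.25
tcp_pos: [0.5546, 0.1866, 0.0851]
ee_rot: [[0.643, -0.766, -0.004], [-0.766, -0.643, -0.003], [-0.0, 0.004, -1.0]]
wrist_force: [-2.4, -1.4, 3.0]
gripper_width: 0.154
```

```bash
python3 - <<'E'
from h import *
s=sense(); R=np.array(s["ee_rot"]); print(s["time_s"],s["tcp_pos"],"yaw",np.degrees(np.arctan2(R[1,0],R[0,0])),s["gripper_width"],s["wrist_force"],s["moment"])
E
```

```text
3.25 [0.55464684 0.18659622 0.0850675 ] yaw -49.96734960780078 0.15416097726774117 [-2.36378175 -1.44896825  2.98445073] [-0.55122193  0.88795939 -0.00258939]
```

Gripped: 15 % opening is about 13.4 mm, which matches the bar. I turn anticlockwise by 56.6°.

Request:
{"api": "arm_command", "payload": {"rows": [{"fingers":5,"travel":[0,0,0],"roll":-6},{"fingers":5,"travel":[0,0,0],"roll":-12},{"fingers":5,"travel":[0,0,0],"roll":-18},{"fingers":5,"travel":[-0.05,0,0],"roll":-24},{"fingers":5,"travel":[-0.1,0,0],"roll":-30}]}}

```text
time_s: 3.75
tcp_pos: [0.5554, 0.1879, 0.0851]
ee_rot: [[0.941, -0.337, -0.0], [-0.337, -0.941, -0.001], [0.0, 0.001, -1.0]]
wrist_force: [1.1, -3.5, 0.7]
gripper_width: 0.162
```

Request:
{"api": "arm_command", "payload": {"rows": [{"fingers":5,"travel":[0,0,0],"roll":-6},{"fingers":5,"travel":[0,0,0],"roll":-12},{"fingers":5,"travel":[0,0,0],"roll":-18},{"fingers":5,"travel":[0,0,0],"roll":-23},{"fingers":5,"travel":[0,0,0],"roll":-26.6},{"fingers":5,"travel":[0,0,0],"roll":-26.6},{"fingers":5,"travel":[0,0,0],"roll":-26.6}]}}

```text
time_s: 4.45
tcp_pos: [0.5556, 0.189, 0.0851]
ee_rot: [[0.993, 0.115, 0.001], [0.115, -0.993, 0.001], [0.001, -0.0, -1.0]]
wrist_force: [-0.6, 0.7, 0.7]
gripper_width: 0.159
```

```bash
python3 - <<'E'
from dial import *
s=sense(); R=np.array(s["ee_rot"]); print(s["time_s"],s["tcp_pos"],"yaw",np.degrees(np.arctan2(R[1,0],R[0,0])),s["gripper_width"],s["wrist_force"],s["moment"])
p,d=capture("scene"); save("s3.png",cv2.resize(p[230:370,250:450],None,fx=4,fy=4,interpolation=cv2.INTER_CUBIC))
E
```

```text
4.45 [0.55559621 0.18900277 0.0851057 ] yaw 6.595963202834692 0.15937006168572043 [-0.63440513  0.6913995   0.73064536] [0.34334618 0.13325735 0.07919221]
```

View pics/s3.png

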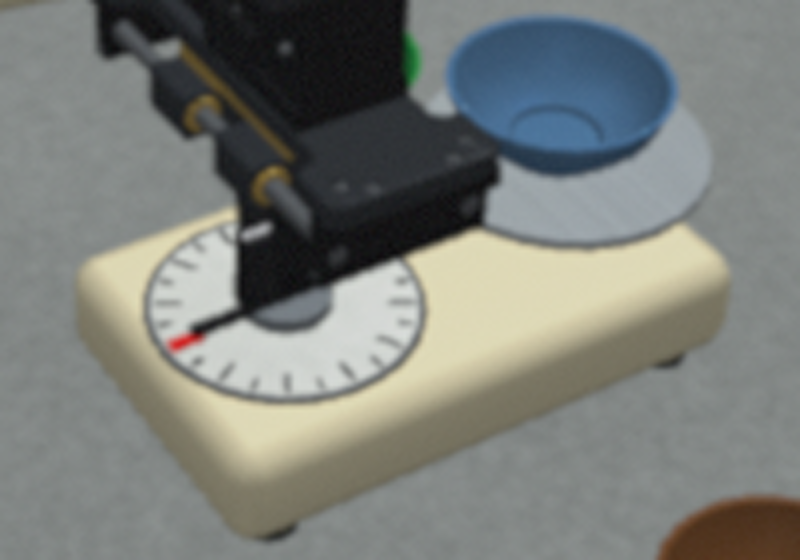

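The pointer at (195,330) now runs onto the red mark (185,342), and the bowl is still in place. I let go, rise, and move aside for a check from above.

Request:
{"api": "arm_command", "payload": {"rows": [{"fingers":40,"travel":[0,0,0],"roll":0},{"fingers":50,"travel":[0,0,0],"roll":0},{"fingers":50,"travel":[0,0,0],"roll":0},{"fingers":50,"travel":[0,0,0],"roll":0},{"fingers":50,"travel":[0,0,-3],"roll":0},{"fingers":50,"travel":[0,0,-7],"roll":0},{"fingers":50,"travel":[0,0,-11],"roll":0},{"fingers":50,"travel":[0,0,-14],"roll":0}]}}

```text
time_s: 5.3
tcp_pos: [0.5559, 0.1887, 0.2278]
ee_rot: [[0.993, 0.116, 0.003], [0.116, -0.993, 0.001], [0.003, -0.001, -1.0]]
wrist_force: [-0.5, 0.7, -0.8]
gripper_width: 0.495
```

Request:
{"api": "arm_command", "payload": {"rows": [{"fingers":50,"travel":[-2,-4,0],"roll":0},{"fingers":50,"travel":[-4,-8,0],"roll":0},{"fingers":50,"travel":[-6,-12,0],"roll":0},{"fingers":50,"travel":[-8,-16,0],"roll":0},{"fingers":50,"travel":[-10,-20,0],"roll":0},{"fingers":50,"travel":[-12,-24,0],"roll":0},{"fingers":50,"travel":[-14,-28,0],"roll":0},{"fingers":50,"travel":[-14,-28,0],"roll":0}]}}

```text
time_s: 6.1
tcp_pos: [0.3813, 0.4544, 0.2246]
ee_rot: [[0.993, 0.121, 0.0], [0.121, -0.993, 0.001], [0.0, -0.001, -1.0]]
wrist_force: [-0.8, -0.1, -0.9]
gripper_width: 0.499
```

```bash
python3 - <<'E'
from dial import *
s=sense(); print(s["time_s"],s["tcp_pos"])
p,d=capture("top"); np.save("top2.npy",p); c=np.array([.5535,.1882]); print(pointer(p,c),pointer(p,c,.034,.0415)); print("other",pointer(p,[.621,-.203]))
a,b=rect(p,c); save("crop2.png",np.hstack([cv2.resize(a,(400,400)),cv2.resize(p[140:310,200:370],(400,400))]))
E
```

```text
6.1 [0.38131816 0.45436956 0.22456173]
(np.float64(6.6679974970387255), np.float64(11.829870296667528), np.int64(1771), np.int64(1039)) (np.float64(6.6679974970387255), np.float64(7.0439190952362605), np.int64(621), np.int64(1039))
other (np.float64(-1.5438165840783193), np.float64(-51.10517448610813), np.int64(2925), np.int64(1782))
```

View pics/crop2.png

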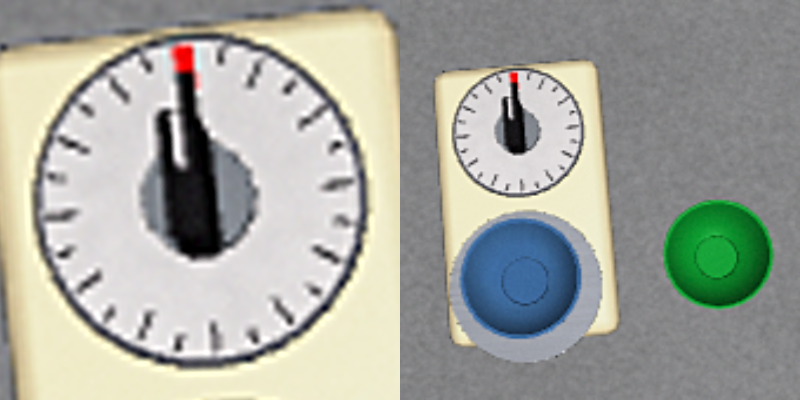

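```bash
python3 -c "
from station import *
print(finish_job())"
```

```text
the job is handed in; nothing more can be done
None
```

I tared the scale with the blue bowl and handed the job in at about 6 s of the 34 s allowed. I gripped its knob across the bar, turned it about 57° anticlockwise, let go, and moved the arm clear.

**Pointer on zero:** seen from above after release, the outer part of the blade is at 7.0° and the red mark at 6.7°. That agrees to within about half a degree once the blade's height above the dial is allowed for. A wider measuring band gave 11.8°. I put that down to it catching the end of the knob bar, and the enlarged picture shows the blade on the red mark.

**Blue bowl:** it is still standing on its pan.

**Other scale:** the same measurement on its pointer gave −50.9° before and −51.1° after. It was not touched.

**Forces:** wrist force readings at the end of each move stayed within about 4 N.

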